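# Sort square bolts by length at a gauge slot

## Task

Sort the three square steel bolts on the gauge board by length, by sliding each one up to the slot in the upright gauge wall. Push the two short bolts through it into the tray behind; the long one must be tried centred and square against both jaws of the slot and, since it will not pass, slid along the wall off the side of the deck to lie in the side tray. Keep the bolts sliding, never lift them off the board, and leave the tools and parts lying around it where they are.

Things in the scene. Friction and masses are not known exactly. Their poses are not given: they have to be found in the camera images.
- gauge_board: fixed gauge board, plywood deck, grey trays. Origin: at bench level under the slot's centre line; x runs from near edge to gauge wall, z up; board coordinates in mm: flat rimless deck, top z 50, x -175..40, y -75..75, ending at the gauge wall (x 40..50). Bolts start in rows near x -15, -75, -135, up to 25 off the centre line and 0.2 rad askew
- slot (a point): middle of the gauge slot at deck level in the wall's near face, board (40, 0, 50) mm; axes as the board. The wall is two upright steel jaws, y 34..84 and -84..-34, 10 thick, top z 75 (25 above the deck); the gap between them, 68 mm wide, open above, is the slot. The deck ends at the wall's near face, so what is pushed through drops into the rear tray
- rear_tray (a point): middle of the rear tray's floor, board (90, 0, 6) mm; inside x 40..130, y -80..80, rim z 45, beginning at the edge of the deck under the slot
- side_tray (a point): middle of the side tray's floor, board (17.5, -137.5, 22) mm; inside x -35..70, y -200..-75, rim z 45, open to the deck's edge at y -75
- bolt_a: a plain square steel bar 14 x 14 mm, 54 mm long, chamfered, with a small tapped hole in each end and a thin dark groove round it 6 mm from each end; one of the two short bolts; 83 g; origin at its centre (7 mm above the deck when it lies on it), long axis = its y axis. Starts lying roughly crosswise on the deck, in any of the three rows
- bolt_b: a plain square steel bar 14 x 14 mm, 54 mm long, chamfered, with a small tapped hole in each end and a thin dark groove round it 6 mm from each end; the other short bolt; 83 g; origin at its centre (7 mm above the deck when it lies on it), long axis = its y axis. Starts lying roughly crosswise on the deck, in any of the three rows
- bolt_c: a plain square steel bar 14 x 14 mm, 84 mm long, chamfered, with a small tapped hole in each end and a thin dark groove round it 6 mm from each end; the long bolt, too long for the slot; 129 g; origin at its centre (7 mm above the deck when it lies on it), long axis = its y axis. Starts lying roughly crosswise on the deck, in any of the three rows
- caliper: bystander: loose caliper, 58 x 200 x 13 mm, on the bench to the left (+y) of the board; origin at its underside
- pcb_0: bystander: loose green circuit board, 45 x 70 x 17 mm, on the bench to the right of the deck, on the robot's side of the side tray; origin at its underside
- screwdriver_b: bystander: loose screwdriver, 178 mm long, 30 mm high, on the bench to the right (-y) of the circuit board; origin at its underside
- coil_0: bystander: loose upright wire spool, 45 mm across, 97 mm tall, on the bench to the left of the rear tray; origin at its underside
Mind the look-alikes: they are no part of the job. Leave any brown or orange look-alike of the bolt_b alone.

How it is judged:
By the outcome, as a careful person would: the job done as asked, in the order asked, and still so for the second after the job is handed in, with the robot touching nothing.
It also fails if it takes over 72 s, if anything falls off the work surface, if the arm or the gripper's body presses on something with over 40 N, if the wrist force passes 120 N, or if a joint passes its speed limit or range.

## Robot

A 6-joint arm with a two-finger parallel gripper is mounted at the origin on a cart in front of the work surface, level with it; the furniture and walls round the work are solid. World frame = base frame: x ahead of the robot, y to its left, z up, the work surface at z = 0. Lengths are in mm, angles in degrees, forces in N, time in s.
With the tool pointing down it reaches from about 350 to 850 mm from the base axis. Payload 8.1 kg.
Tool frame: the origin (TCP) lies midway between the tips of the shut fingers; the grasp point (between the pads) lies 19 mm behind it; z points along the fingers, y is the line along which they close (so a half turn about z gives the same grasp; the last joint's range is limited). The gripper opens to 85 mm and grips with 20 to 120 N. Pads are 22 mm wide; open, the fingers measure 114 mm over their backs; the gripper's body (76 mm by 85 mm) begins 54 mm behind the grasp point. The pads swing forward as they close: fully open they stand 13 mm farther back than shut.
Start: joints at [-74.221, 7.471, 85.268, -0, 87.261, -4.893], TCP at [211.834, -561.366, 231.292] pointing down, gripper open.
Joint ranges: [-169.43, 169.43], [-51.17, 129.36], [1.28, 143.12], [-76.62, 256.62], [0, 156.53], [-152.29, 152.29]. Speed limits (degrees/s): [136.94, 136.94, 159.86, 180, 180, 180].

## Interface

Orientations are given as [roll, pitch, yaw] about the fixed x, y, z axes, in that order (R = Rz(yaw) Ry(pitch) Rx(roll)).
In Python, from bench import r gives the robot as it stands. The module is installed in compiled form; this text tells all that it offers.
- The arm moves only by the tool jog_arm, never from a script. Its argument "rows" is a list of rows, each a list of 2 entries, a list of its own where there are three numbers: the shift along the tool's x, y, z in mm, then the turn, a rotation vector about the tool's x, y, z in rad. A call has 1 to 10 rows; each row is the pose to reach, as a shift and turn from the pose commanded when the call began, along the tool's axes at that moment; what a row does not reach only later rows make up. A row lasts 1/10 s, in which the tool goes at most 50 mm and 8.59 degrees, less where a joint would pass 70% of its speed; a pose out of reach is approached as far as the arm can. A call with a gripper value outside its range is refused whole. "grip" is the finger opening in mm, from 0 to 85.4, set as the call begins (left out, the last holds). The fingers move at their own pace and stop on an object; "force" is the grip in N (left out, the last holds). Time passes only in rows, so rows that repeat a pose let the fingers close. It gives the time, the measured TCP pose, the force, the opening and the grip force at its end, in the units of the state.
- r.sense(): the state, without advancing time (a new reading comes with each control period).
- r.snapshot(name): name is "scene" or "top"; returns (picture, depth): 480x640x3 uint8, blue, green, red; 480x640 float32, mm along the optical axis (not along the pixel's ray), 0 where there is no reading.
- r.camera_params(name): a dict with "fx", "fy", "cx", "cy" (pixels), "dist_coeffs" ([k1, k2, p1, p2, k3] as OpenCV has them; the pictures are not rectified), "pose" (4x4, takes a point from camera to world coordinates). Camera axes: x right, y down, z forward; pixel columns grow to the right and rows downward; lengths in mm; the calibration is good to about 2 mm. A picture is of the moment at which its call begins. camera_params takes no time and is no camera call.
- r.hand_in(): hands the job in; it is judged then, once.
The state is a dict: "time": time; "joint_pos": joint angles; "qd": joint speeds; "joint_efforts": joint torques, N m; "tool_pos": TCP position; "tcp_rot": TCP orientation; "ft_force": force on the tool from outside, world axes, zero at the start; "wrist_torque": the same for the moment, N m; "finger_gap": finger opening in mm; "grip_force": force on a finger pad.
Only numpy, scipy, OpenCV 4.12 (cv2) and the standard library are available. Lean on these libraries where they do the work, as an engineer would, in place of code of your own. Each camera call takes 0.05 s, during which the arm holds its last target. There are 200 camera calls.

## Working session

There is one attempt and no reset: what is moved stays moved. The work goes in short steps, Python scripts to look and compute and a tool call to move; the robot and the scene stay as the last step left them, time stands still between calls to the robot, and variables do not carry over. Pictures are saved under pics/ and viewed, at most 10 in all, crops included, and the job is handed in when it is done.

Besides the shell and the picture viewer there is one more tool, called after "Call:" by a JSON object that holds its "api" and its "payload", one argument or row to a line. jog_arm: Moves the arm, as the interface text tells. Its arguments: {"type":"object","properties":{"rows":{"type":"array"},"grip":{"type":"number"},"force":{"type":"number"}},"required":["rows"]}

```bash
mkdir -p pics
cat > h.py <<'E'
import numpy as np,cv2
from bench import r
def snap(n,f):
    im,d=r.snapshot(n); cv2.imwrite('pics/'+f+'.png',im); np.savez('/tmp/'+f,im=im,d=d); return im,d
def world(n,d):
    p=r.camera_params(n);K=np.array([[p['fx'],0,p['cx']],[0,p['fy'],p['cy']],[0,0,1.]])
    v,u=np.mgrid[0:480,0:640];q=cv2.undistortPoints(np.stack([u,v],-1).reshape(-1,1,2).astype(np.float64),K,np.array(p['dist_coeffs'],float)).reshape(480,640,2)
    P=np.dstack([q*d[...,None],d]);T=np.array(p['pose']);return P@T[:3,:3].T+T[:3,3]
E
python3 - <<'E'
from h import *
for n in('scene','top'):
    im,d=snap(n,n+'0'); print(r.camera_params(n))
s=r.sense();print(s)
E
```

```text
{'fx': 549.1558398553063, 'fy': 549.1558398553063, 'cx': 310.44234182519614, 'cy': 245.07959219481617, 'dist_coeffs': array([0.03192837, 0.        , 0.        , 0.        , 0.        ]), 'pose': array([[-8.30255321e-01, -2.73038033e-01,  4.85928322e-01,
         4.98013295e+01],
       [-5.57294152e-01,  4.22229814e-01, -7.14944203e-01,
         8.29210251e+02],
       [-9.96646650e-03, -8.64391241e-01, -5.02721048e-01,
         6.23584115e+02],
       [ 0.00000000e+00,  0.00000000e+00,  0.00000000e+00,
         1.00000000e+00]])}
{'fx': 480.35550244635, 'fy': 480.35550244635, 'cx': 320.5557966375236, 'cy': 238.3760647503569, 'dist_coeffs': array([0.01896096, 0.        , 0.        , 0.        , 0.        ]), 'pose': array([[ 3.75801789e-03, -9.94399318e-01,  1.05621368e-01,
         4.64511488e+02],
       [-9.99835805e-01, -1.86405357e-03,  1.80246411e-02,
         4.73322070e+01],
       [-1.77268069e-02, -1.05671762e-01, -9.94243048e-01,
         9.10236852e+02],
       [ 0.00000000e+00,  0.00000000e+00,  0.00000000e+00,
         1.00000000e+00]])}
{'time': 0.1, 'joint_pos': array([-7.42229107e+01,  7.51234371e+00,  8.53219825e+01,  2.98620078e-04,
        8.72612939e+01, -4.89347540e+00]), 'qd': array([ 0.01692863, -0.08440621, -0.11801057, -0.04353017, -0.02607995,
        0.04023475]), 'joint_efforts': array([ 2.34862237e-04, -5.70953929e+01, -5.01943016e+01, -2.90539901e-04,
        8.15105333e-03,  8.33218337e-06]), 'tool_pos': array([ 211.68271727, -560.89957532,  230.3431673 ]), 'tcp_rot': array([-1.79904754e+02, -8.45389173e-03,  2.06705431e+01]), 'ft_force': array([-0.50154688,  0.07943255, -0.52035918]), 'wrist_torque': array([-0.02260151, -0.0445586 ,  0.04144618]), 'grip_force': 0.0, 'finger_gap': 85.34299819249019}
```

View pics/top0.png

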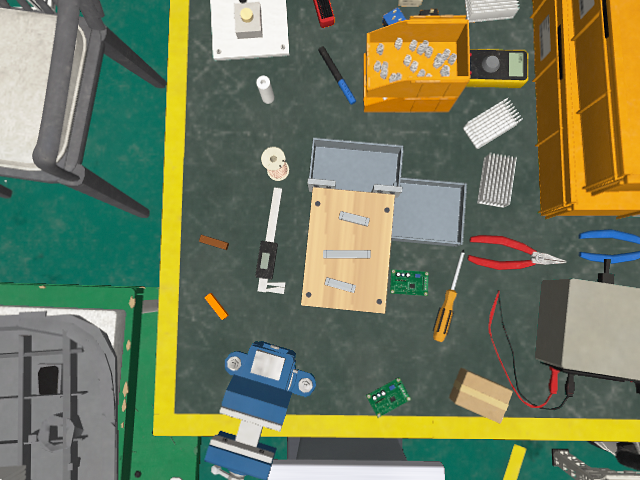

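View pics/scene0.png

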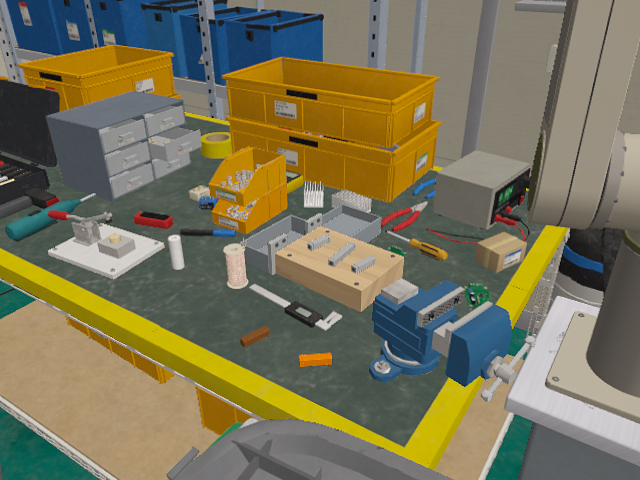

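The top view shows the deck at about (302–395, 187–313). The short bolts are at (354,218) and (340,285), with the long bolt at (347,254) between them. The slot is between the jaws at (322,183) and (387,189). The caliper, circuit board and screwdriver lie beside the board. The scene view agrees with this, and the orange and brown look-alikes lie on the bench outside.

```bash
cat >> h.py <<'E'
def measure(f,arm=False):
    z=np.load('/tmp/'+f+'.npz');W=world('top',z['d'])
    roi=np.zeros((480,640),bool);roi[175:322,295:405]=1
    b=[]
    up=roi&(W[...,2]>58)&(W[...,2]<69)&(z['d']>0)
    n,l,s,c=cv2.connectedComponentsWithStats(up.astype(np.uint8))
    for i in range(1,n):
        if s[i,4]>60: b.append((s[i,4],cv2.minAreaRect(W[l==i][:,:2].astype(np.float32)),W[l==i][:,2].mean(),c[i]))
    return W,roi,b
E
python3 - <<'E'
from h import *
W,roi,b=measure('top0')
for x in b:print(x)
z=np.load('/tmp/top0.npz')
im=z['im'].astype(int)
wood=roi&(W[...,2]>45)&(W[...,2]<68)
ys,xs=np.where(wood);print(np.median(W[wood][:,2]))
P=W[wood][:,:2].astype(np.float32);print('deck',cv2.minAreaRect(P))
j=roi&(W[...,2]>70)&(W[...,2]<82)
n,l,s,c=cv2.connectedComponentsWithStats(j.astype(np.uint8))
for i in range(1,n):
  if s[i,4]>10:print('jaw',s[i],cv2.minAreaRect(W[l==i][:,:2].astype(np.float32)),W[l==i][:,2].mean())
# wood edges: near,left,right at color
w2=(im[...,2]-im[...,0]>30)&wood
for v in range(200,305,15):
  u=np.where(w2[v])[0];print(v,W[v,u[0]].round(1),W[v,u[-1]].round(1))
for u in range(310,385,15):
  v=np.where(w2[:,u])[0];print(u,W[v[0],u].round(1),W[v[-1],u].round(1))
E
```

```text
(np.int32(249), ((591.1705932617188, 3.983135223388672), (53.987674713134766, 14.382920265197754), 75.55656433105469), np.float64(63.65146616393302), array([353.66666667, 218.13654618]))
(np.int32(382), ((527.7360229492188, 16.680492401123047), (12.912252426147461, 83.2334976196289), 0.1740414947271347), np.float64(63.915746765580835), array([346.42408377, 253.51832461]))
(np.int32(246), ((473.01318359375, 28.804563522338867), (54.00477600097656, 13.972697257995605), 74.35649871826172), np.float64(63.732822253454614), array([339.82926829, 284.67073171]))
50.10958135139748
deck ((551.1472778320312, 2.2211837768554688), (178.56893920898438, 249.3096923828125), 86.7879638671875)
jaw [307 178  29  10 172] ((653.0355224609375, 62.207244873046875), (49.82412338256836, 12.581583023071289), 84.4237060546875) 74.43957715305574
jaw [374 184  28   9 172] ((642.7432861328125, -55.10845947265625), (48.1403923034668, 11.338778495788574), 84.86778259277344) 74.71491172465919
200 [625.8  80.5  50.8] [625.7 -67.8  51.8]
215 [598.7  82.3  48.5] [598.7 -66.   49.2]
230 [571.1  85.7  49.5] [571.5 -64.   48.3]
245 [544.   87.3  48.7] [544.2 -61.7  49.8]
260 [516.7  90.6  52.3] [517.3 -57.8  49.5]
275 [490.   92.3  49.3] [490.5 -55.7  50.3]
290 [463.3  95.8  47.7] [463.9 -53.9  48.1]
310 [607.9  82.3  48.2] [437.   81.2  50.8]
325 [648.   55.2  50.5] [433.6  54.6  50.4]
340 [644.3  27.9  50.7] [431.8  28.   48.4]
355 [642.5   0.7  50.4] [428.4   1.4  48.1]
370 [641.3 -26.8  47.1] [426.9 -25.   50.1]
```

Call:
{"api": "jog_arm", "payload": {
  "rows": [
    [[370, -263, 40], [0, 0, -0.64]],
    [[370, -263, 40], [0, 0, -0.64]],
    [[370, -263, 40], [0, 0, -0.64]],
    [[370, -263, 40], [0, 0, -0.64]],
    [[370, -263, 40], [0, 0, -0.64]],
    [[370, -263, 40], [0, 0, -0.64]],
    [[370, -263, 40], [0, 0, -0.64]],
    [[370, -263, 40], [0, 0, -0.64]],
    [[370, -263, 40], [0, 0, -0.64]],
    [[370, -263, 40], [0, 0, -0.64]]
  ],
  "grip": 45
}}

```text
time: 1.1
tool_pos: [466.8, -179.8, 190.3]
tcp_rot: [-179.9, -0.1, 57.6]
ft_force: [-0.4, -0.7, -0.7]
finger_gap: 44.7
grip_force: 0.0
```

```bash
cat >> h.py <<'E'
S=np.array([643,4.4]);BY=-5.05
def b2w(x,y):
    a=np.radians(BY);return S+np.array([[np.cos(a),-np.sin(a)],[np.sin(a),np.cos(a)]])@np.array([x-40,y])
def w2b(p):
    a=np.radians(BY);return np.array([[np.cos(a),np.sin(a)],[-np.sin(a),np.cos(a)]])@(np.array(p[:2])-S)+[40,0]
class T:  # commanded pose bookkeeping
    def __init__(s,x,y,z,yaw): s.p=np.array([x,y,z],float);s.w=yaw
    def R(s):
        a=np.radians(s.w);c,n=np.cos(a),np.sin(a);return np.array([[c,n,0],[n,-c,0],[0,0,-1]])
    def to(s,x,y,z,yaw): return (s.R().T@(np.array([x,y,z])-s.p)).round(1),round(-np.radians(yaw-s.w),3)
    def did(s,sh,rz): s.p=s.p+s.R()@np.array(sh);s.w-=np.degrees(rz);return s
E
python3 - <<'E'
from h import *
t=T(211.834,-561.366,231.292,20.672).did([370,-263,40],-.64)
s=r.sense();print(t.p,t.w,s['tool_pos'],s['tcp_rot'],s['finger_gap'],s['time'])
print(t.to(591.2,4,110,75.6))
for p in((591.2,4),(527.7,16.7),(473,28.8)):print(w2b(p))
E
```

```text
[ 465.16852013 -184.68228531  191.292     ] 57.34129888837269 [ 466.79608191 -179.8242341   190.28313175] [-1.79902426e+02 -1.01002925e-01  5.76403285e+01] 44.683864423864335 1.1
(array([226.9,   4.3,  81.3]), np.float64(-0.319))
[-11.5637159   -4.95814507]
[-75.93514365   2.10296596]
[-131.48791568    9.3410265 ]
```

Call:
{"api": "jog_arm", "payload": {
  "rows": [
    [[227, 4, 81], [0, 0, -0.319]],
    [[227, 4, 81], [0, 0, -0.319]],
    [[227, 4, 81], [0, 0, -0.319]],
    [[227, 4, 81], [0, 0, -0.319]],
    [[227, 4, 81], [0, 0, -0.319]],
    [[227, 4, 81], [0, 0, -0.319]],
    [[227, 4, 81], [0, 0, -0.319]],
    [[227, 4, 81], [0, 0, -0.319]]
  ]
}}

```text
time: 1.9
tool_pos: [590.8, 3.1, 110.5]
tcp_rot: [-180.0, 0.0, 75.6]
ft_force: [0.8, -0.2, 0.2]
finger_gap: 44.8
grip_force: 0.0
```

Run:
```python
from h import *
t=T(211.834,-561.366,231.292,20.672).did([370,-263,40],-.64).did([227,4,81],-.319)
s=r.sense();print(t.p,t.w,s['tool_pos'],s['tcp_rot'],s['finger_gap'],s['time'])
print(t.to(591.2,4,53,75.6))
im,d=snap('scene','s1');cv2.imwrite('pics/s1c.png',cv2.resize(im[180:330,240:440],None,fx=4,fy=4)[:600,:800])
```

```text
[591.03295126   4.27047327 110.292     ] 75.61865255304595 [590.78975278   3.11011587 110.47402672] [-1.79996874e+02  3.00388036e-02  7.55772781e+01] 44.788780259880184 1.9
(array([-0.2,  0.2, 57.3]), np.float64(0.0))
```

View pics/s1c.png

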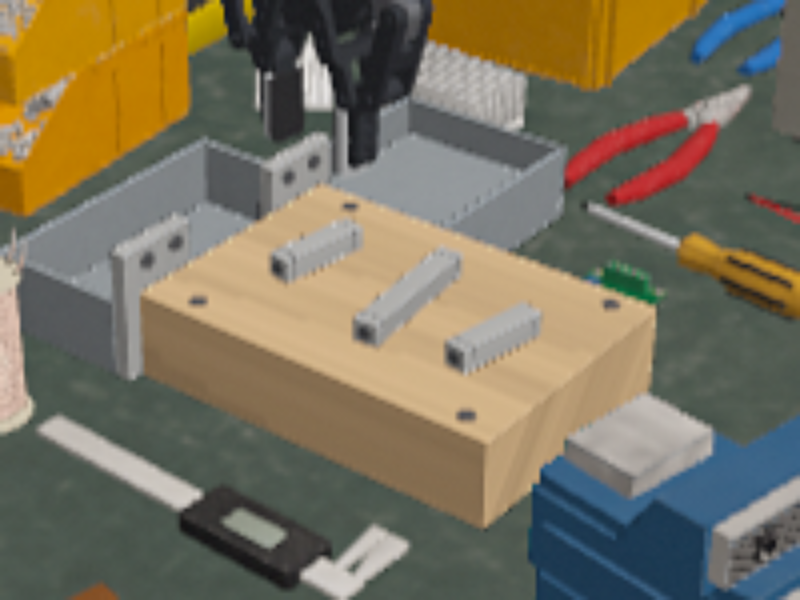

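The fingers (crop ~(320,120)) hang over the first bolt (315,250), one on each side of it. I'll go down and close lightly.

Call:
{"api": "jog_arm", "payload": {
  "rows": [
    [[0, 0, 25], [0, 0, 0]],
    [[0, 0, 45], [0, 0, 0]],
    [[0, 0, 56], [0, 0, 0]],
    [[0, 0, 56], [0, 0, 0]],
    [[0, 0, 56], [0, 0, 0]]
  ]
}}

```text
time: 2.45
tool_pos: [591.4, 3.7, 55.2]
tcp_rot: [180.0, -0.0, 75.6]
ft_force: [-1.0, -0.5, 0.9]
finger_gap: 44.8
grip_force: 0.0
```

Call:
{"api": "jog_arm", "payload": {
  "rows": [
    [[0, 0, 0], [0, 0, 0]],
    [[0, 0, 0], [0, 0, 0]],
    [[0, 0, 0], [0, 0, 0]],
    [[0, 0, 0], [0, 0, 0]],
    [[0, 0, 0], [0, 0, 0]],
    [[0, 0, 0], [0, 0, 0]]
  ],
  "grip": 8,
  "force": 20
}}

```text
time: 3.05
tool_pos: [592.0, 4.2, 55.7]
tcp_rot: [179.9, -0.0, 75.6]
ft_force: [-0.9, -0.5, 6.5]
finger_gap: 13.4
grip_force: 22.2
```

Run:
```python
from h import *
t=T(591.033,4.27,54.29,75.62)
print(t.to(*b2w(22,0),54.29,84.95)); print(t.to(*b2w(51,0),54.29,84.95))
```

```text
(array([10.1, 32.5,  0. ]), np.float64(-0.163))
(array([14.8, 61.2,  0. ]), np.float64(-0.163))
```

Call:
{"api": "jog_arm", "payload": {
  "rows": [
    [[2, 6, 0], [0, 0, -0.03]],
    [[4, 12, 0], [0, 0, -0.07]],
    [[6, 18, 0], [0, 0, -0.11]],
    [[8, 25, 0], [0, 0, -0.15]],
    [[10, 31, 0], [0, 0, -0.163]],
    [[11, 36, 0], [0, 0, -0.163]],
    [[11.4, 40.4, 0], [0, 0, -0.163]],
    [[11.4, 40.4, 0], [0, 0, -0.163]],
    [[11.4, 40.4, 0], [0, 0, -0.163]]
  ]
}}

```text
time: 3.95
tool_pos: [634.1, 5.4, 55.7]
tcp_rot: [179.9, -0.0, 85.0]
ft_force: [-0.7, 1.0, 5.6]
finger_gap: 13.3
grip_force: 22.2
```

Run:
```python
from h import *
t=T(591.033,4.27,54.29,75.62).did([11.4,40.4,0],-.163)
s=r.sense();print(t.p,t.w,s['tool_pos'],s['tcp_rot'],s['finger_gap'],s['ft_force'],w2b(s['tool_pos']))
print(t.to(*b2w(62,0),54.29,84.95))
im,d=snap('scene','s2');cv2.imwrite('pics/s2c.png',cv2.resize(im[180:330,240:440],None,fx=4,fy=4))
```

```text
[632.99847462   5.27942537  54.29      ] 84.95921206063242 [634.13460767   5.36336721  55.7074191 ] [ 1.79870746e+02 -8.39411069e-03  8.49689404e+01] 13.28944494198115 [-0.65425988  0.96440814  5.55603893] [31.08422035  0.17925104]
(array([-0., 32.,  0.]), np.float64(0.0))
```

View pics/s2c.png

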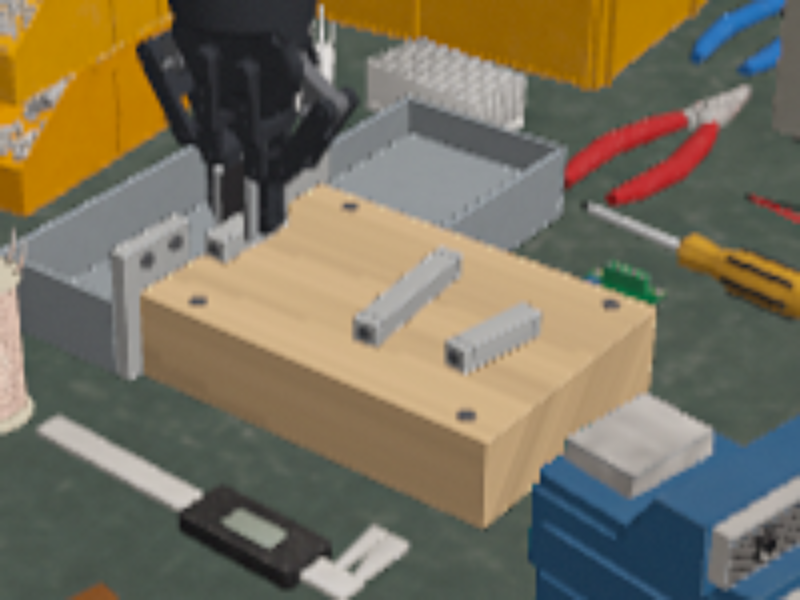

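The bolt is square in the slot mouth at crop (225,235), with the front finger through the slot. I'll loosen the grip and push it through with the rear finger.

Call:
{"api": "jog_arm", "payload": {
  "rows": [
    [[0, 0, 0], [0, 0, 0]],
    [[0, 0, 0], [0, 0, 0]],
    [[0, 0, 0], [0, 0, 0]],
    [[0, 6, 0], [0, 0, 0]],
    [[0, 12, 0], [0, 0, 0]],
    [[0, 18, 0], [0, 0, 0]],
    [[0, 24, 0], [0, 0, 0]],
    [[0, 30, 0], [0, 0, 0]],
    [[0, 34, 0], [0, 0, 0]],
    [[0, 34, 0], [0, 0, 0]]
  ],
  "grip": 32
}}

```text
time: 5.0
tool_pos: [667.5, 2.2, 54.3]
tcp_rot: [180.0, -0.0, 85.0]
ft_force: [0.2, -0.4, 0.2]
finger_gap: 32.1
grip_force: 0.0
```

Run:
```python
from h import *
t=T(591.033,4.27,54.29,75.62).did([11.4,40.4,0],-.163).did([0,34,0],0)
s=r.sense();print(t.p,t.w,s['tool_pos'],s['tcp_rot'],s['finger_gap'],s['ft_force'],w2b(s['tool_pos']))
im,d=snap('scene','s3');cv2.imwrite('pics/s3c.png',cv2.resize(im[180:330,240:440],None,fx=4,fy=4))
print(t.to(*t.p[:2],110,84.95),t.to(527.7,16.7,110,90.2))
```

```text
[666.86697625   2.29201892  54.29      ] 84.95921206063242 [667.48828003   2.18469371  54.3126322 ] [ 1.79977846e+02 -8.77893429e-04  8.49536285e+01] 32.13128266984813 [ 0.17281584 -0.44078057  0.16434126] [ 6.45882254e+01 -5.11248949e-02]
(array([  0. ,   0. , -55.7]), np.float64(0.0)) (array([   2.1, -139.9,  -55.7]), np.float64(-0.091))
```

View pics/s3c.png

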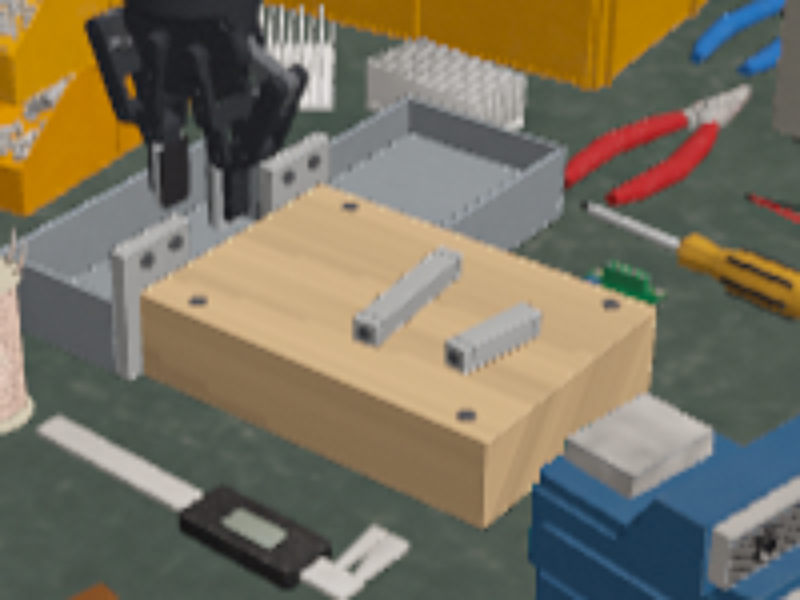

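The first short bolt has gone through. Next is the long one.

Call:
{"api": "jog_arm", "payload": {
  "rows": [
    [[0, 0, -30], [0, 0, 0]],
    [[0, 0, -56], [0, 0, 0]],
    [[1, -45, -56], [0, 0, -0.05]],
    [[2, -90, -56], [0, 0, -0.09]],
    [[2, -140, -56], [0, 0, -0.091]],
    [[2, -140, -56], [0, 0, -0.091]],
    [[2, -140, -30], [0, 0, -0.091]],
    [[2, -140, -10], [0, 0, -0.091]],
    [[2, -140, 0], [0, 0, -0.091]],
    [[2, -140, 0], [0, 0, -0.091]]
  ],
  "grip": 42
}}

```text
time: 6.05
tool_pos: [526.2, 16.7, 52.7]
tcp_rot: [-179.8, -0.0, 90.2]
ft_force: [0.1, 0.0, 0.2]
finger_gap: 42.1
grip_force: 0.0
```

Call:
{"api": "jog_arm", "payload": {
  "rows": [
    [[0, 0, 0], [0, 0, 0]],
    [[0, 0, 0], [0, 0, 0]],
    [[0, 0, 0], [0, 0, 0]],
    [[0, 0, 0], [0, 0, 0]],
    [[0, 0, 0], [0, 0, 0]],
    [[0, 0, 0], [0, 0, 0]]
  ],
  "grip": 8,
  "force": 20
}}

```text
time: 6.65
tool_pos: [528.7, 16.5, 55.6]
tcp_rot: [179.9, 0.0, 90.2]
ft_force: [-0.0, 0.8, 6.4]
finger_gap: 13.4
grip_force: 24.1
```

Run:
```python
from h import *
t=T(666.867,2.292,54.29,84.96).did([2,-140,0],-.091)
s=r.sense();print(t.p,t.w,s['tool_pos'],s['tcp_rot'],s['finger_gap'],s['ft_force'],w2b(s['tool_pos']))
for x in(0,26,30):print(t.to(*b2w(x,0),54.29,84.95))
```

```text
[527.58399711  16.58343474  54.29      ] 90.17391593569049 [528.71512907  16.50815836  55.58277375] [1.79865182e+02 9.55042050e-03 9.01716187e+01] 13.441804249882509 [-0.01299943  0.8210021   6.44071932] [-74.90706818   2.00122579]
(array([-8.9, 75.5,  0. ]), np.float64(0.091))
(array([-11.3, 101.4,   0. ]), np.float64(0.091))
(array([-11.6, 105.4,   0. ]), np.float64(0.091))
```

Call:
{"api": "jog_arm", "payload": {
  "rows": [
    [[-1.5, 12, 0], [0, 0, 0.015]],
    [[-3, 25, 0], [0, 0, 0.03]],
    [[-5, 40, 0], [0, 0, 0.05]],
    [[-7, 55, 0], [0, 0, 0.07]],
    [[-9, 70, 0], [0, 0, 0.09]],
    [[-10, 82, 0], [0, 0, 0.091]],
    [[-11, 92, 0], [0, 0, 0.091]],
    [[-11.3, 101, 0], [0, 0, 0.091]],
    [[-11.3, 101, 0], [0, 0, 0.091]],
    [[-11.3, 101, 0], [0, 0, 0.091]]
  ]
}}

```text
time: 7.65
tool_pos: [630.3, 5.4, 55.6]
tcp_rot: [179.8, -0.0, 85.0]
ft_force: [2.4, 0.1, 4.9]
finger_gap: 13.1
grip_force: 24.1
```

Call:
{"api": "jog_arm", "payload": {
  "rows": [
    [[0, 2, 0], [0, 0, 0]],
    [[0, 3, 0], [0, 0, 0]],
    [[0, 4, 0], [0, 0, 0]],
    [[0, 5, 0], [0, 0, 0]],
    [[0, 6, 0], [0, 0, 0]],
    [[0, 6, 0], [0, 0, 0]]
  ]
}}

```text
time: 8.25
tool_pos: [634.3, 5.2, 55.6]
tcp_rot: [-180.0, -0.0, 85.0]
ft_force: [-5.9, 0.8, 11.8]
finger_gap: 13.5
grip_force: 24.9
```

Call:
{"api": "jog_arm", "payload": {
  "rows": [
    [[0, 1, 0], [0, 0, 0]],
    [[0, 2, 0], [0, 0, 0]],
    [[0, 3, 0], [0, 0, 0]],
    [[0, 3, 0], [0, 0, 0]],
    [[0, 3, 0], [0, 0, 0]]
  ]
}}

```text
time: 8.75
tool_pos: [636.9, 5.0, 55.6]
tcp_rot: [-179.9, -0.0, 85.0]
ft_force: [-8.0, 0.8, 12.7]
finger_gap: 13.0
grip_force: 25.0
```

Run:
```python
from h import *
t=T(527.584,16.583,54.29,90.174).did([-11.3,101,0],.091).did([0,9,0],0)
s=r.sense();print(t.p,t.w,s['tool_pos'],s['tcp_rot'],s['finger_gap'],s['ft_force'],s['wrist_torque'],w2b(s['tool_pos']),s['time'])
im,d=snap('top','t1')
im2,d=snap('scene','s4')
cv2.imwrite('pics/s4c.png',np.hstack([cv2.resize(im2[190:290,260:360],(400,400),interpolation=cv2.INTER_CUBIC),cv2.resize(im[165:265,300:400],(400,400),interpolation=cv2.INTER_CUBIC)]))
```

```text
[637.58305451   4.79912818  54.29      ] 84.96008406430951 [636.93515793   4.95123592  55.5613533 ] [-1.79934894e+02 -3.34706419e-03  8.49605078e+01] 13.034377268333161 [-7.99778949  0.77971397 12.72527889] [ 0.11333113  1.3326713  -0.07787499] [3.39101775e+01 1.52381159e-02] 8.75
```

View pics/s4c.png

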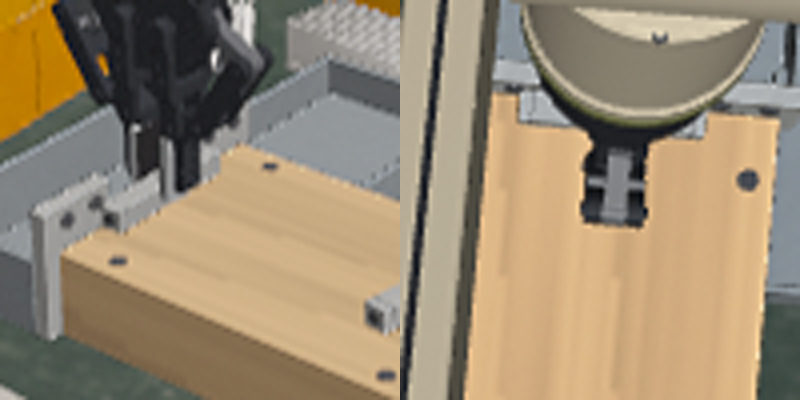

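The long bolt lies against the jaws (left crop ~(130,210); right crop, ends at ~(540,107) and (690,125)). I'll check from depth that it is square and touching.

Run:
```python
from h import *
z=np.load('/tmp/t1.npz');W=world('top',z['d'])
m=np.zeros((480,640),bool);m[180:205,325:385]=1
P=W[m&(W[...,2]>59)&(W[...,2]<68)]
B=np.array([w2b(p) for p in P])
for y0 in range(-50,50,6):
    k=B[(B[:,1]>=y0)&(B[:,1]<y0+6)]
    if len(k):print(y0,len(k),k.min(0).round(1),k.max(0).round(1))
j=np.array([w2b(p) for p in W[170:200,300:410].reshape(-1,3) if 71<p[2]<79])
for a,b in((-90,-20),(20,90)):
    k=j[(j[:,1]>a)&(j[:,1]<b)];print('jaw',len(k),k.min(0),k.max(0))
```

```text
-50 4 [ 38.6 -49.5] [ 39.2 -44.2]
-44 9 [ 28.3 -41.2] [ 36.5 -38. ]
-38 11 [ 26.7 -37.9] [ 32.8 -32.7]
-32 3 [ 26.8 -31. ] [ 28.7 -29.3]
16 4 [26.4 17.2] [27.8 21. ]
22 10 [26.5 22.8] [34. 27.]
28 26 [26.9 28.1] [39.8 33.9]
34 31 [26.6 34.1] [41.2 40. ]
40 10 [27.7 40.1] [40.6 45.4]
46 3 [39.  47.2] [42.1 51.1]
jaw 118 [ 38.79425511 -83.83569386] [ 50.04806005 -44.85273755]
jaw 65 [39.84630611 34.84203688] [51.03247566 54.83090172]
```

Call:
{"api": "jog_arm", "payload": {
  "rows": [
    [[0, 1, 0], [0, 0, 0]],
    [[0, 2, 0], [0, 0, 0]],
    [[0, 2, 0], [0, 0, 0]],
    [[0, 2, 0], [0, 0, 0]],
    [[0, 2, 0], [0, 0, 0]]
  ]
}}

```text
time: 9.35
tool_pos: [637.1, 5.0, 55.5]
tcp_rot: [-179.7, 0.0, 85.0]
ft_force: [-16.8, 1.4, 21.5]
finger_gap: 13.0
grip_force: 25.9
```

Run:
```python
from h import *
t=T(637.583,4.8,54.29,84.96).did([0,2,0],0)
s=r.sense();print(s['ft_force'],w2b(s['tool_pos']))
t.did([0,-1,0],0)
for q in((22,64,110),(22,64,56),(22,-72,56)):print(t.to(*b2w(*q[:2]),q[2],84.95))
```

```text
[-16.81157974   1.39985227  21.50696519] [3.41094992e+01 3.23964898e-02]
(array([ 64.1, -13.6, -55.7]), np.float64(0.0))
(array([ 64.1, -13.6,  -1.7]), np.float64(0.0))
(array([-71.9, -13.6,  -1.7]), np.float64(0.0))
```

Call:
{"api": "jog_arm", "payload": {
  "rows": [
    [[0, -1, 0], [0, 0, 0]],
    [[0, -1, 0], [0, 0, 0]],
    [[0, -1, 0], [0, 0, 0]],
    [[0, -1, 0], [0, 0, 0]],
    [[0, -1, 0], [0, 0, 0]],
    [[0, -1, -10], [0, 0, 0]],
    [[0, -1, -30], [0, 0, 0]],
    [[0, -1, -56], [0, 0, 0]],
    [[0, -1, -56], [0, 0, 0]]
  ],
  "grip": 32
}}

```text
time: 10.25
tool_pos: [641.8, 4.5, 115.9]
tcp_rot: [179.5, -0.0, 85.0]
ft_force: [0.1, -0.6, 0.4]
finger_gap: 32.1
grip_force: 0.0
```

Call:
{"api": "jog_arm", "payload": {
  "rows": [
    [[32, -13.6, 0], [0, 0, 0]],
    [[64, -13.6, 0], [0, 0, 0]],
    [[64, -13.6, 0], [0, 0, 0]],
    [[64, -13.6, 0], [0, 0, 0]],
    [[64, -13.6, 25], [0, 0, 0]],
    [[64, -13.6, 45], [0, 0, 0]],
    [[64, -13.6, 54], [0, 0, 0]],
    [[64, -13.6, 54], [0, 0, 0]],
    [[64, -13.6, 54], [0, 0, 0]]
  ],
  "grip": 0
}}

```text
time: 11.15
tool_pos: [631.1, 69.1, 56.9]
tcp_rot: [180.0, 0.0, 84.9]
ft_force: [-0.3, -0.1, -0.4]
finger_gap: -0.0
grip_force: 0.0
```

Run:
```python
from h import *
s=r.sense();print(s['ft_force'],w2b(s['tool_pos']),s['tool_pos'],s['finger_gap'])
im2,d=snap('scene','s5');im,d=snap('top','t2')
cv2.imwrite('pics/s5c.png',np.hstack([cv2.resize(im2[190:290,260:360],(400,400),interpolation=cv2.INTER_CUBIC),cv2.resize(im[165:265,300:400],(400,400),interpolation=cv2.INTER_CUBIC)]))
```

```text
[-0.26987981 -0.09291215 -0.4092034 ] [22.45342731 63.41669281] [631.10379629  69.11506376  56.94858947] -0.01940903401722583
```

View pics/s5c.png

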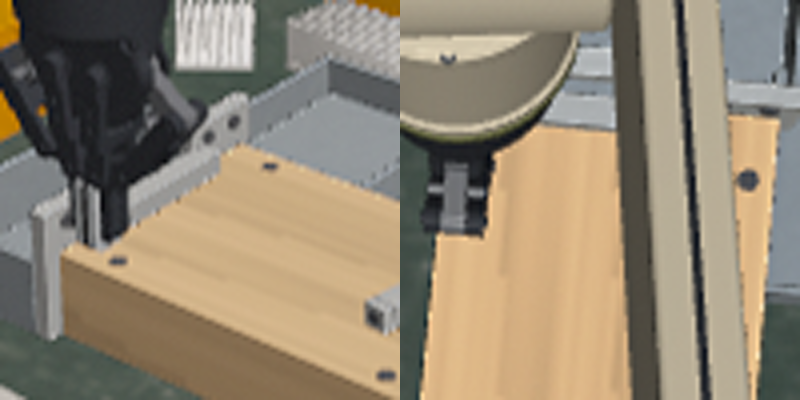

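The bolt rests on both jaws. The shut fingers are beyond its +y end (left crop ~(100,225)), clear of the wall, so I'll push it along the wall.

Call:
{"api": "jog_arm", "payload": {
  "rows": [
    [[-6, 0, 0], [0, 0, 0]],
    [[-12, 0, 0], [0, 0, 0]],
    [[-18, 0, 0], [0, 0, 0]],
    [[-24, 0, 0], [0, 0, 0]],
    [[-30, 0, 0], [0, 0, 0]],
    [[-36, 0, 0], [0, 0, 0]],
    [[-42, 0, 0], [0, 0, 0]],
    [[-48, 0, 0], [0, 0, 0]],
    [[-54, 0, 0], [0, 0, 0]],
    [[-60, 0, 0], [0, 0, 0]]
  ]
}}

```text
time: 12.25
tool_pos: [625.3, 9.4, 56.3]
tcp_rot: [-180.0, -0.0, 85.0]
ft_force: [0.2, 0.8, 0.5]
finger_gap: -0.0
grip_force: 0.4
```

Run:
```python
from h import *
s=r.sense();print(s['ft_force'],w2b(s['tool_pos']),s['tool_pos'])
im2,d=snap('scene','s6');im,d=snap('top','t3')
cv2.imwrite('pics/s6c.png',np.hstack([cv2.resize(im2[190:290,260:360],(400,400),interpolation=cv2.INTER_CUBIC),cv2.resize(im[165:265,330:430],(400,400),interpolation=cv2.INTER_CUBIC)]))
W=world('top',d);m=np.zeros((480,640),bool);m[180:215,325:425]=1
B=np.array([w2b(p) for p in W[m&(W[...,2]>59)&(W[...,2]<68)]])
for y0 in range(-90,50,8):
    k=B[(B[:,1]>=y0)&(B[:,1]<y0+8)]
    if len(k):print(y0,len(k),k.min(0).round(1),k.max(0).round(1))
```

```text
[0.20643934 0.76070892 0.49890631] [21.95648665  3.41210604] [625.32687768   9.38714236  56.28328483]
-90 37 [ 26.4 -89.7] [ 40.6 -82.1]
-82 37 [ 26.2 -82. ] [ 40.9 -74.1]
-74 38 [ 26.6 -73.7] [ 38.6 -66.1]
-66 39 [ 26.2 -65.8] [ 41.2 -58.1]
-58 38 [ 26.  -57.9] [ 41.1 -50.1]
-50 16 [ 26.2 -49.9] [ 35.7 -43.3]
46 4 [39.1 47.2] [41.2 51. ]
```

View pics/s6c.png

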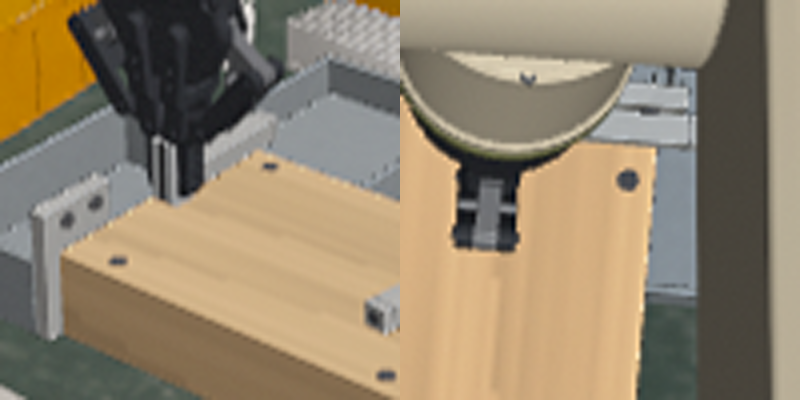

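The bolt is sliding square along the wall, with its end now overhanging the side tray (right crop (640,125)). I'll keep going.

Call:
{"api": "jog_arm", "payload": {
  "rows": [
    [[-7, 0, 0], [0, 0, 0]],
    [[-14, 0, 0], [0, 0, 0]],
    [[-21, 0, 0], [0, 0, 0]],
    [[-28, 0, 0], [0, 0, 0]],
    [[-35, 0, 0], [0, 0, 0]],
    [[-42, 0, 0], [0, 0, 0]],
    [[-49, 0, 0], [0, 0, 0]],
    [[-56, 0, 0], [0, 0, 0]],
    [[-63, 0, 0], [0, 0, 0]],
    [[-70, 0, 0], [0, 0, 0]]
  ]
}}

```text
time: 13.35
tool_pos: [619.2, -60.4, 56.3]
tcp_rot: [-180.0, -0.0, 85.0]
ft_force: [-0.0, 0.0, -0.1]
finger_gap: -0.3
grip_force: 0.2
```

Call:
{"api": "jog_arm", "payload": {
  "rows": [
    [[-5, 0, 0], [0, 0, 0]],
    [[-10, 0, 0], [0, 0, 0]],
    [[-15, 0, 0], [0, 0, 0]],
    [[-15, 0, 0], [0, 0, 0]],
    [[-15, 0, -30], [0, 0, 0]],
    [[-15, 0, -60], [0, 0, 0]],
    [[-15, 0, -60], [0, 0, 0]]
  ]
}}

```text
time: 14.05
tool_pos: [621.2, -75.2, 121.9]
tcp_rot: [179.5, 0.0, 85.0]
ft_force: [0.9, -0.8, 1.2]
finger_gap: -0.1
grip_force: 0.0
```

Run:
```python
from h import *
t=T(637.583,4.8,54.29,84.96).did([0,2,0],0).did([0,-1,-56],0).did([64,-13.6,54],0).did([-60-70-15,0,-60],0)
s=r.sense();print(t.p,t.w,s['ft_force'],w2b(s['tool_pos']),s['tool_pos'])
print('over3',t.to(473,28.8,110,74.4), t.to(473,28.8,54.3,74.4))
im2,d=snap('scene','s7');im,d=snap('top','t4')
W=world('top',d);m=(W[...,2]>24)&(d>0)
pts=[(w2b(p),p[2]) for p in W[175:250,380:470].reshape(-1,3) if 30<p[2]<45 or 45<p[2]<70]
B=np.array([[*a,z] for a,z in pts]);k=B[(B[:,1]<-76)&(B[:,1]>-196)&(B[:,0]>-30)&(B[:,0]<66)]
print(len(k),len(k) and (k.min(0),k.max(0),cv2.minAreaRect(k[:,:2].astype(np.float32))))
cv2.imwrite('pics/s7c.png',np.hstack([cv2.resize(im2[190:290,280:380],(400,400),interpolation=cv2.INTER_CUBIC),cv2.resize(im[165:265,380:480],(400,400),interpolation=cv2.INTER_CUBIC)]))
```

```text
[617.9157696  -74.77989726 116.29      ] 84.96 [ 0.87409333 -0.79202981  1.15254379] [ 25.3302629  -81.22061205] [621.23775828 -75.21403044 121.92642458]
over3 (array([  90.4, -153.5,    6.3]), np.float64(0.184)) (array([  90.4, -153.5,   62. ]), np.float64(0.184))
37 (array([  30.9754334 , -159.52945644,   30.84963078]), array([  41.46042277, -135.07569372,   39.5294345 ]), ((33.620269775390625, -148.03945922851562), (7.10446310043335, 26.023090362548828), 21.97677230834961))
```

View pics/s7c.png

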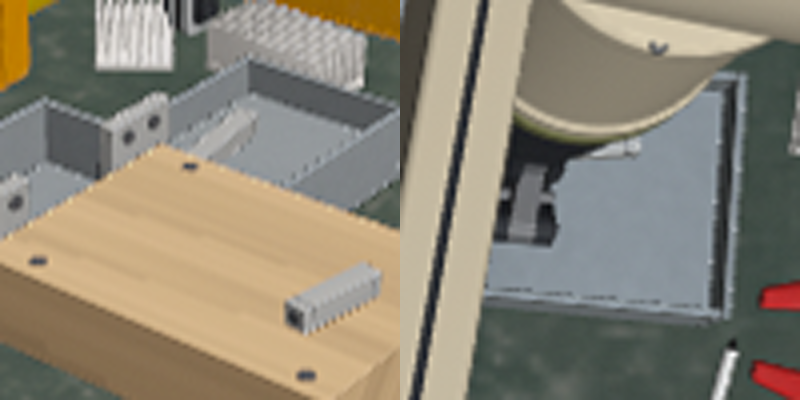

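The long bolt lies in the side tray (left crop (215,140)). The last short bolt is next.

Call:
{"api": "jog_arm", "payload": {
  "rows": [
    [[22, -38, 6], [0, 0, 0.06]],
    [[45, -76, 6], [0, 0, 0.12]],
    [[68, -115, 6], [0, 0, 0.184]],
    [[90.4, -153.5, 6], [0, 0, 0.184]],
    [[90.4, -153.5, 6], [0, 0, 0.184]],
    [[90.4, -153.5, 6], [0, 0, 0.184]],
    [[90.4, -153.5, 30], [0, 0, 0.184]],
    [[90.4, -153.5, 52], [0, 0, 0.184]],
    [[90.4, -153.5, 62], [0, 0, 0.184]],
    [[90.4, -153.5, 62], [0, 0, 0.184]]
  ],
  "grip": 42
}}

```text
time: 15.15
tool_pos: [471.9, 28.4, 52.4]
tcp_rot: [-179.8, 0.1, 74.4]
ft_force: [-0.3, -0.4, -0.5]
finger_gap: 41.9
grip_force: 0.0
```

Call:
{"api": "jog_arm", "payload": {
  "rows": [
    [[0, 0, 0], [0, 0, 0]],
    [[0, 0, 0], [0, 0, 0]],
    [[0, 0, 0], [0, 0, 0]],
    [[0, 0, 0], [0, 0, 0]],
    [[0, 0, 0], [0, 0, 0]],
    [[0, 0, 0], [0, 0, 0]],
    [[0, 0, 0], [0, 0, 0]]
  ],
  "grip": 8,
  "force": 20
}}

```text
time: 15.85
tool_pos: [474.1, 28.6, 55.5]
tcp_rot: [179.9, -0.0, 74.4]
ft_force: [1.0, -0.8, 5.9]
finger_gap: 13.7
grip_force: 24.3
```

Run:
```python
from h import *
t=T(617.916,-74.78,116.29,84.96).did([90.4,-153.5,62],.184)
s=r.sense();print(t.p,t.w,s['tool_pos'],s['tcp_rot'],s['finger_gap'],s['ft_force'],w2b(s['tool_pos']))
for x in(-60,0,30):print(t.to(*b2w(x,0),54.29,84.95))
```

```text
[472.95123916  28.75563694  54.29      ] 74.41757656959285 [474.09510633  28.6224029   55.49707285] [ 1.79858839e+02 -2.12063569e-02  7.44197579e+01] 13.683483158800303 [ 0.96817428 -0.75741358  5.9479971 ] [-130.38142727    9.26051558]
(array([ 3.9, 72. ,  0. ]), np.float64(-0.184))
(array([ 14.9, 131. ,   0. ]), np.float64(-0.184))
(array([ 20.4, 160.5,   0. ]), np.float64(-0.184))
```

Call:
{"api": "jog_arm", "payload": {
  "rows": [
    [[0.5, 10, 0], [0, 0, -0.02]],
    [[1, 25, 0], [0, 0, -0.06]],
    [[2, 42, 0], [0, 0, -0.1]],
    [[3, 60, 0], [0, 0, -0.15]],
    [[5, 78, 0], [0, 0, -0.184]],
    [[8, 96, 0], [0, 0, -0.184]],
    [[12, 114, 0], [0, 0, -0.184]],
    [[14.9, 131, 0], [0, 0, -0.184]],
    [[14.9, 131, 0], [0, 0, -0.184]],
    [[14.9, 131, 0], [0, 0, -0.184]]
  ]
}}

```text
time: 16.85
tool_pos: [604.8, 7.8, 55.5]
tcp_rot: [179.8, -0.0, 85.0]
ft_force: [3.0, -0.7, 5.6]
finger_gap: 13.3
grip_force: 24.3
```

Run:
```python
from h import *
t=T(472.951,28.756,54.29,74.418).did([14.9,131,0],-.184)
s=r.sense();print(t.p,t.w,s['tool_pos'],s['finger_gap'],s['ft_force'],w2b(s['tool_pos']))
for x in(30,64):print(t.to(*b2w(x,0),54.29,84.95))
im,d=snap('top','t5');W=world('top',d)
B=np.array([w2b(p) for p in W[190:240,320:385].reshape(-1,3) if 59<p[2]<68])
for y0 in range(-40,40,5):
    k=B[(B[:,1]>=y0)&(B[:,1]<y0+5)]
    if len(k):print(y0,len(k),k.min(0).round(1),k.max(0).round(1))
```

```text
[603.13875397   7.9195244   54.29      ] 84.96042343040716 [604.83952645   7.77456262  55.53214077] 13.343917397697336 [ 2.95588345 -0.71810369  5.59709313] [1.6906094  0.00238573]
(array([-0., 30.,  0.]), np.float64(0.0))
(array([-0., 64.,  0.]), np.float64(0.0))Traceback (most recent call last):
  File "<stdin>", line 8, in <module>
IndexError: too many indices for array: array is 1-dimensional, but 2 were indexed
```

Call:
{"api": "jog_arm", "payload": {
  "rows": [
    [[0, 6, 0], [0, 0, 0]],
    [[0, 14, 0], [0, 0, 0]],
    [[0, 22, 0], [0, 0, 0]],
    [[0, 28, 0], [0, 0, 0]],
    [[0, 30, 0], [0, 0, 0]],
    [[0, 30, 0], [0, 0, 0]],
    [[0, 30, 0], [0, 0, 0]]
  ]
}}

```text
time: 17.6
tool_pos: [633.1, 5.4, 55.5]
tcp_rot: [180.0, -0.0, 85.0]
ft_force: [-2.5, 0.2, 9.9]
finger_gap: 13.1
grip_force: 24.7
```

Call:
{"api": "jog_arm", "payload": {
  "rows": [
    [[0, 0, 0], [0, 0, 0]],
    [[0, 0, 0], [0, 0, 0]],
    [[0, 0, 0], [0, 0, 0]],
    [[0, 6, 0], [0, 0, 0]],
    [[0, 12, 0], [0, 0, 0]],
    [[0, 18, 0], [0, 0, 0]],
    [[0, 24, 0], [0, 0, 0]],
    [[0, 30, 0], [0, 0, 0]],
    [[0, 34, 0], [0, 0, 0]],
    [[0, 34, 0], [0, 0, 0]]
  ],
  "grip": 32
}}

```text
time: 18.6
tool_pos: [667.5, 2.2, 54.3]
tcp_rot: [180.0, -0.0, 85.0]
ft_force: [-0.1, -0.1, 0.6]
finger_gap: 32.1
grip_force: 0.0
```

Call:
{"api": "jog_arm", "payload": {
  "rows": [
    [[0, 0, -30], [0, 0, 0]],
    [[0, 0, -70], [0, 0, 0]],
    [[0, -50, -110], [0, 0, 0]],
    [[0, -100, -150], [0, 0, 0]],
    [[100, -150, -150], [0, 0, 0]],
    [[100, -200, -150], [0, 0, 0]],
    [[100, -250, -150], [0, 0, 0]],
    [[100, -250, -150], [0, 0, 0]],
    [[100, -250, -150], [0, 0, 0]],
    [[100, -250, -150], [0, 0, 0]]
  ]
}}

```text
time: 19.6
tool_pos: [425.9, 124.5, 204.8]
tcp_rot: [179.9, -0.0, 85.1]
ft_force: [0.4, 0.7, 0.0]
finger_gap: 32.1
grip_force: 0.0
```

Run:
```python
from h import *
s=r.sense();print(s['tool_pos'],s['time'],s['ft_force'])
im2,d=snap('scene','s8');im,d=snap('top','t6')
cv2.imwrite('pics/s8c.png',np.hstack([cv2.resize(im2[170:320,240:390],(400,400),interpolation=cv2.INTER_CUBIC),cv2.resize(im[130:320,290:480],(400,400),interpolation=cv2.INTER_CUBIC)]))
```

```text
[425.9492593  124.52253185 204.80629271] 19.6 [0.43041788 0.70687378 0.03532189]
```

View pics/s8c.png

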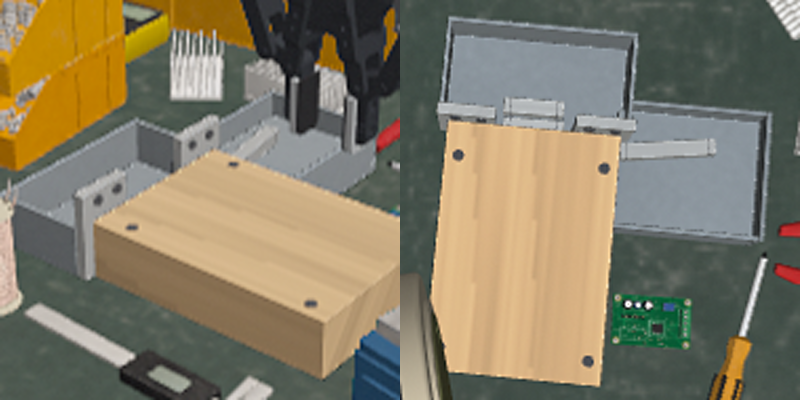

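Right crop: the long bolt is in the side tray at ~(670,150). Both short bolts are in the rear tray next to the deck, at ~(533,105) and (533,120). The bystanders haven't moved. I'll check that the bolts lie low.

Run:
```python
from h import *
z=np.load('/tmp/t6.npz');W=world('top',z['d'])
for v in range(174,194):
    print(v,[tuple(np.r_[w2b(W[v,u]),W[v,u,2]].round(0).astype(int)) for u in (345,354,362)])
for u in range(396,436,5):
    c=[tuple(np.r_[w2b(W[v,u]),W[v,u,2]].round(0).astype(int)) for v in (199,202)];print(u,c)
```

```text
174 [(np.int64(80), np.int64(17), np.int64(8)), (np.int64(82), np.int64(-1), np.int64(5)), (np.int64(83), np.int64(-16), np.int64(6))]
175 [(np.int64(78), np.int64(16), np.int64(8)), (np.int64(80), np.int64(-1), np.int64(7)), (np.int64(82), np.int64(-16), np.int64(4))]
176 [(np.int64(77), np.int64(16), np.int64(3)), (np.int64(78), np.int64(-1), np.int64(6)), (np.int64(79), np.int64(-16), np.int64(7))]
177 [(np.int64(72), np.int64(16), np.int64(16)), (np.int64(73), np.int64(-1), np.int64(19)), (np.int64(78), np.int64(-16), np.int64(6))]
178 [(np.int64(69), np.int64(16), np.int64(21)), (np.int64(71), np.int64(-1), np.int64(21)), (np.int64(72), np.int64(-16), np.int64(22))]
179 [(np.int64(67), np.int64(16), np.int64(20)), (np.int64(69), np.int64(-1), np.int64(19)), (np.int64(70), np.int64(-16), np.int64(21))]
180 [(np.int64(66), np.int64(16), np.int64(20)), (np.int64(67), np.int64(-1), np.int64(19)), (np.int64(68), np.int64(-16), np.int64(21))]
181 [(np.int64(65), np.int64(15), np.int64(16)), (np.int64(65), np.int64(-1), np.int64(21)), (np.int64(66), np.int64(-16), np.int64(23))]
182 [(
[... 1716 characters left out ...]
nt64(-81), np.int64(38))]
401 [(np.int64(35), np.int64(-90), np.int64(37)), (np.int64(30), np.int64(-90), np.int64(35))]
406 [(np.int64(36), np.int64(-99), np.int64(36)), (np.int64(31), np.int64(-99), np.int64(35))]
411 [(np.int64(37), np.int64(-108), np.int64(37)), (np.int64(31), np.int64(-108), np.int64(36))]
416 [(np.int64(38), np.int64(-117), np.int64(36)), (np.int64(32), np.int64(-117), np.int64(38))]
421 [(np.int64(39), np.int64(-127), np.int64(32)), (np.int64(33), np.int64(-127), np.int64(36))]
426 [(np.int64(40), np.int64(-136), np.int64(34)), (np.int64(34), np.int64(-136), np.int64(37))]
431 [(np.int64(40), np.int64(-144), np.int64(36)), (np.int64(35), np.int64(-145), np.int64(36))]
```

All three bolts lie flat on their tray floors.

```bash
python3 -c "
from bench import r
print(r.hand_in())"
```

```text
the job is handed in; nothing more can be done
None
```

I handed the job in at about 20 s: both short bolts were pushed through the slot and lie flat in the rear tray; the long one was pressed centred and square against both jaws, then slid along the wall into the side tray, where it lies flat; no tools or parts around the board were touched.

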